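Close a bench gauge gently on a terminal block

ROBOT

A 6-joint arm with a two-finger parallel gripper is mounted at the origin on a cart in front of the work surface, level with it; the furniture and walls round the work are solid. World frame = base frame: x ahead of the robot, y to its left, z up, the work surface at z = 0. Lengths are in m, angles in rad, forces in N, time in s.
With the tool pointing down it reaches from about 0.325 to 1 m from the base axis. Payload 5.1 kg.
Tool frame: the origin (TCP) lies between the finger pads; the fingertips stand 22 mm ahead of it and the grasp point (between the pads) lies 3 mm ahead of it; z points along the fingers, y is the line along which they close (so a half turn about z gives the same grasp; the last joint's range is limited). The gripper opens to 85 mm and grips with 20 to 120 N. Pads are 22 mm wide; open, the fingers measure 114 mm over their backs; the gripper's body (76 mm by 85 mm) begins 54 mm behind the grasp point. The pads swing forward as they close: fully open they stand 13 mm farther back than shut.
Start: joints at [1.167, 0.124, 1.65, -0, 1.367, -0.083], TCP at [0.205, 0.617, 0.253] pointing down, gripper open.
Joint ranges: [-2.61, 2.61], [-1.02, 2.33], [0.03, 2.71], [-1.35, 4.49], [0.32, 2.68], [-2.91, 2.91]. Speed limits (rad/s): [2.57, 2.57, 3.14, 3.14, 3.14, 3.14].

INTERFACE

Orientations are given as a unit quaternion [x, y, z, w].
In Python, from bench import sensors, viewer, ticket gives the robot as it stands.
- The arm moves only by the shell command python3 -m inch 'ROWS' [OPENING] [FORCE]. ROWS is JSON, a list of rows, each a list of 6 numbers: the shift along the tool's x, y, z in m, then the turn, a rotation vector about the tool's x, y, z in rad. In form: [[x, y, z, wx, wy, wz], ...]. A call has 1 to 10 rows; each row is the pose to reach, as a shift and turn from the pose commanded when the call began, along the tool's axes at that moment; what a row does not reach only later rows make up. A row lasts 1/8 s, in which the tool goes at most 62.5 mm and 10.7 degrees, less where a joint would pass 70% of its speed; a pose out of reach is approached as far as the arm can. A call with a gripper value outside its range is refused whole. OPENING is the finger opening in m, from 0 to 0.0854, set as the call begins (- or left out, the last holds). The fingers move at their own pace and stop on an object; FORCE is the grip in N (left out, the last holds). Time passes only in rows, so rows that repeat a pose let the fingers close. It gives the time, the measured TCP pose, the force, the opening and the grip force at its end, in the units of the state.
- sensors.state(): the state, without advancing time (a new reading comes with each control period).
- viewer.snapshot(name): name is "side" or "top" or "wrist"; returns (picture, depth): 384x512x3 uint8, red, green, blue; 384x512 float32, m along the optical axis (not along the pixel's ray), 0 where there is no reading.
- viewer.camera_info(name): a dict with "fx", "fy", "cx", "cy" (pixels), "position" and "rotation" of the camera in the world; the wrist camera has in their place "T_tool_cam" (4x4, takes a point from camera to tool coordinates, whose origin is the TCP and whose axes are the flange's). Camera axes: x right, y up, looking along -z (the intrinsics and any distortion apply to the point x, -y, -z); pixel columns grow to the right and rows downward; lengths in m; the calibration is good to about 2 mm. A picture is of the moment at which its call begins: read the wrist's pose just before it. camera_info takes no time and is no camera call.
- ticket.sign_off(): hands the job in; it is judged then, once.
The state is a dict: "time_s": time; "joint_positions": joint angles; "joint_velocities": joint speeds; "tau": joint torques, N m; "tcp_pos": TCP position; "tcp_rot": TCP orientation; "ft_force": force on the tool from outside, world axes, zero at the start; "ft_torque": the same for the moment, N m; "width": finger opening in m; "grasp_force": force on a finger pad.
Only numpy, scipy, OpenCV 4.12 (cv2) and the standard library are available. Lean on these libraries where they do the work, as an engineer would, in place of code of your own. Each camera call takes 0.05 s, during which the arm holds its last target. There are 200 camera calls.

TASK

Check the length of the green terminal block in the bench gauge: slide it along the gauge's plate, without lifting it, in between the two open jaws so that it lies square to them, then push the carriage by its thumb rest until the block is held against the fixed jaw and the sprung face has clearly begun to give but is not pushed right back to its stop. The block's housing is delicate, so press on it only lightly all the time, do not force the moving jaw askew, and leave the things lying round the gauge where they are. Leave the gauge closed on the block.

Things in the scene. Friction and masses are not known exactly. Their poses are not given: they have to be found in the camera images.
- gauge: Bench gauge: caliper on a grey plate and dark base, fixed. Origin on the bench under the plate; y along the beam, x from the jaws' open side to the beam. In mm: plate x -85..65, y -65..125, top z 50. Fixed jaw x -25..60, y -44..-30 (measuring face at y -30), top z 74. Beam x 40..56, y -45..120, top z 72; its end block y 109..124, top z 76. Jaws stick out to -x; the gap is open to -x and above.
- carriage (a joint): Slide of the aluminium carriage (27 x 34 mm, top z 82 mm) along the beam, m. It grows as the carriage moves to the fixed jaw (gauge -y), 0 to 0.080; gap between sprung face (not pressed) and fixed jaw = 0.100 - value. Starts at 0 to 0.015 (open), needs about 7 N to move, stays where it is left.
- thumb_rest (a point): Centre of the black ribbed thumb rest on the carriage: 16 mm (gauge x) by 14 mm (gauge y), z 82 to 108 mm above the bench, over the beam, 20 mm farther from the fixed jaw than the sprung face when that is out. Pushing here moves the carriage without tilting the jaw.
- jaw (a joint): Tilt of the moving jaw on its carriage about the vertical, rad; 0 = parallel to the fixed jaw; stiff spring, 6 N m/rad. The jaw is a steel bar 14 mm thick, gauge x -25 to 36 mm, z 51 to 74 mm. Pushing on this bar instead of the thumb rest tilts it.
- face (a joint): Travel of the sprung face into the moving jaw, m: 0 = fully out, 0.008 = at its stop. Soft spring, about 0.3 N at 0 and 2.3 N at 0.008; past the stop the force rises without limit.
- sprung_pad (a point): Middle of the sprung face's measuring surface: a dark steel plate 54 mm long (gauge x -22 to 32), 4 mm thick and 20 mm high (z 52 to 72), carried by the moving jaw on two pins, 9 mm clear of the jaw's bar, looking towards the fixed jaw.
- fixed_face (a point): Middle of the fixed jaw's measuring surface (gauge x 5, y -30, z 62 mm).
- block: Green terminal block, a plain bar 12 (x) by 40 (y) by 15 (z) mm, 20 g more or less. Origin at the centre of its underside, z up, y along its length. It starts on the gauge's plate in front of the open jaws, roughly parallel to the beam (within about 0.35 rad) and always opposite the gap.
- board: Circuit board, 74 x 73 x 17 mm, loose on the bench to the right of the gauge. Bystander; origin at the centre of its underside.
- tray: Small parts tray, 68 x 100 x 22 mm, loose on the pink foam in front of the gauge. Bystander; origin at the centre of its underside.
- cutter: Side cutter pliers with blue grips, 46 x 118 x 12 mm, loose on the pink foam in front of the gauge. Bystander; origin at the centre of its underside.
Mind the look-alikes: they are no part of the job. Of the things shaped like the block, the green one is meant.

How it is judged:
On the way:
1. the block lies between the open jaws (x of block in the frame of gauge above -0.018 m and value of joint carriage below 0.05 m and height (world z) of block below 0.054 m and y of block in the frame of gauge between -0.015 and 0.06 m), for 0.2 s.
At the end, for the whole second after the job is handed in: The block rests flat on the plate between the jaws (its centre at gauge x -18 to 36 mm), its length square to the jaws within 0.1 rad, one end against the fixed jaw (centre 20 mm from that face, within 2.5 mm), the sprung face pressed in by 1 to 7.2 mm, and everything at rest (value of joint face between 0.001 and 0.0072 m and x of block in the frame of gauge between -0.018 and 0.036 m and y of block in the frame of gauge between -0.0125 and -0.0075 m and angle between the y axis of block and the y axis of gauge, either way round below 0.1 rad and height (world z) of block below 0.053 m and angle between block's own z axis and vertical below 0.1 rad and linear speed of block below 0.01 m/s); the robot touches nothing.
It fails at once if anything presses on the block with more than 8 N (contact force between block and anything else above 8 N).
It fails at once if the moving jaw is forced askew by more than 0.035 rad (value of joint jaw above 0.035 rad or value of joint jaw below -0.035 rad).
It fails at once if the block is lifted more than 12 mm off the plate or tipped more than 0.5 rad (height (world z) of block above 0.062 m or angle between block's own z axis and vertical above 0.5 rad).
It fails at once if the circuit board, the tray or the cutter is moved by more than 20 mm (distance of any of board, tray, cutter from where it was at the start of the episode above 0.02 m).
It also fails if it takes over 43 s, if anything falls off the work surface, if the arm or the gripper's body presses on something with over 40 N, if the wrist force passes 120 N, or if a joint passes its speed limit or range.

## Working session

There is one attempt and no reset: what is moved stays moved. The work goes in short steps, Python scripts to look and compute and a shell command to move; the robot and the scene stay as the last step left them, time stands still between calls to the robot, and variables do not carry over. Pictures are saved under pics/ and viewed, at most 10 in all, crops included, and the job is handed in when it is done.

```bash
ls; mkdir -p pics
cat > h.py <<'E'
import numpy as np, cv2
from bench import sensors, viewer, ticket
from scipy.spatial.transform import Rotation as R
def snap(n,f=None):
    s=sensors.state(); p,d=viewer.snapshot(n)
    if f: cv2.imwrite('pics/'+f,p[:,:,::-1]); np.savez('pics/'+f+'.npz',p=p,d=d)
    return p,d,s
def cloud(n,d,s):
    c=viewer.camera_info(n); v,u=np.mgrid[:d.shape[0],:d.shape[1]]
    P=np.stack([(u-c['cx'])/c['fx']*d,-(v-c['cy'])/c['fy']*d,-d],-1)
    if 'T_tool_cam' in c:
        T=np.array(c['T_tool_cam']); P=P@T[:3,:3].T+T[:3,3]
        return P@R.from_quat(s['tcp_rot']).as_matrix().T+s['tcp_pos']
    return P@np.array(c['rotation']).T+np.array(c['position'])
E
python3 - <<'E'
from h import *
for n in('top','side'):
    p,d,s=snap(n,n+'0.png'); c=viewer.camera_info(n); print(n,c)
print(s)
E
```

```text
pics
top {'fx': 389.9070748944537, 'fy': 389.9070748944537, 'cx': 256.8417349432187, 'cy': 196.27801352257606, 'position': array([0.32043566, 0.10796424, 1.23321528]), 'rotation': array([-0.07913219,  0.08681622,  0.75480137, -0.64534947])}
side {'fx': 374.28380582944476, 'fy': 374.28380582944476, 'cx': 251.02872934526934, 'cy': 190.36432923864106, 'position': array([ 0.47540098, -0.55210484,  0.6341086 ]), 'rotation': array([ 0.42001605, -0.0351274 , -0.05308601,  0.90528143])}
{'time_s': 0.05, 'joint_positions': array([ 1.16738464e+00,  1.24488464e-01,  1.65165961e+00, -5.71843730e-07,
        1.36749307e+00, -8.26094926e-02]), 'joint_velocities': array([ 0.00177056,  0.00128797, -0.00239625, -0.00027911,  0.00065254,
        0.0007608 ]), 'tau': array([-6.10187271e-04, -4.25210059e+01, -3.66941392e+01, -1.60623499e-04,
        3.98542295e-03, -7.01054041e-07]), 'tcp_pos': array([0.20477696, 0.61631275, 0.25207224]), 'tcp_rot': array([ 1.59714028e-01,  9.87162793e-01, -9.94219655e-04, -2.46188495e-04]), 'ft_force': array([0.29794776, 1.0269913 , 0.24768491]), 'ft_torque': array([ 0.01739852, -0.00778104, -0.00915108]), 'grasp_force': 0.0, 'width': 0.0857422565178019}
```

```bash
sed -i "s/np.array(c\['rotation'\]).T/R.from_quat(c['rotation']).as_matrix().T/" h.py
python3 - <<'E'
import numpy as np,cv2
from h import *
a=cv2.imread('pics/top0.png');cv2.imwrite('pics/top0b.png',cv2.resize(a,(780,585)))
E
```

```text
(no output)
```

View pics/top0b.png

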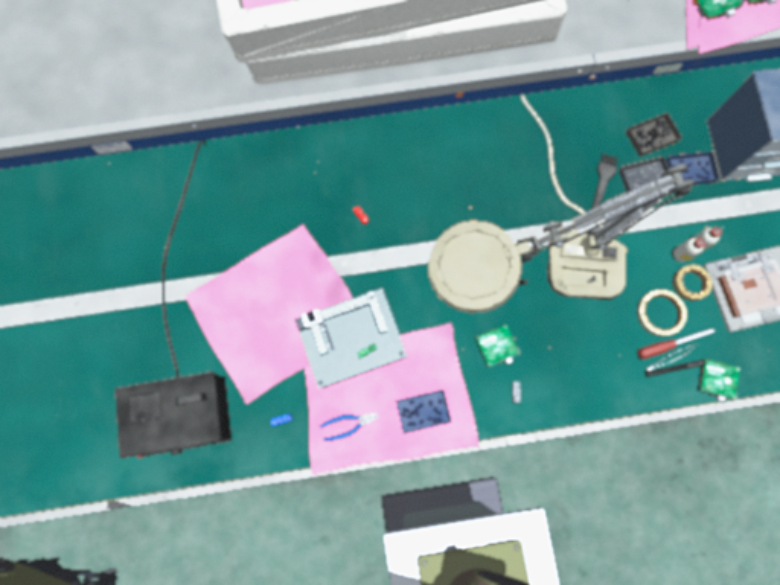

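View pics/side0.png

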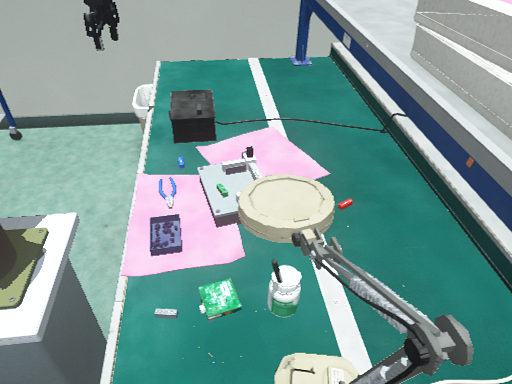

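The top view shows the gauge plate around (350,338) in the 780-wide picture. The carriage with its black thumb rest is at (310,318), the fixed jaw at (380,312) and the green block at (367,350). The magnifier lamp is close by, to the right.

Run:
```python
from h import *
z=np.load('pics/top0.png.npz');P=cloud('top',z['d'],None)
k=512/780
for n,(x,y) in dict(thumb=(307,318),fixed=(380,312),block=(367,350),plateBL=(320,383),plateBR=(405,352),lamp=(475,265),lampL=(435,265),tray=(425,412),cut=(345,427),board=(497,345),bench=(520,420)).items():
    print(n,P[int(y*k),int(x*k)].round(3))
hsv=cv2.cvtColor(z['p'],cv2.COLOR_RGB2HSV)
m=(hsv[...,0]>50)&(hsv[...,0]<80)&(hsv[...,1]>90)&(P[...,2]>.055)&(P[...,2]<.08)
m[:,:200]=0;m[:,262:]=0
print(m.sum(),P[m].mean(0)); r=cv2.minAreaRect((P[m][:,:2]*1000).astype(np.float32));print(r)
m=(abs(P[...,2]-.05)<.005)&(abs(P[...,0]-P[230,235,0])<.2)&(abs(P[...,1]-P[230,235,1])<.2)
print(m.sum());r=cv2.minAreaRect((P[m][:,:2]*1000).astype(np.float32));print(r,cv2.boxPoints(r))
```

```text
thumb [0.579 0.243 0.108]
fixed [0.581 0.101 0.052]
block [0.507 0.139 0.059]
plateBL [0.456 0.239 0.052]
plateBR [0.491 0.065 0.049]
lamp [ 0.606 -0.079  0.209]
lampL [ 0.619 -0.01   0.202]
tray [0.371 0.043 0.007]
cut [0.366 0.206 0.004]
board [ 0.481 -0.128  0.017]
bench [ 0.326 -0.149 -0.005]
37 [0.50289097 0.13770423 0.06252017]
((503.1481628417969, 138.59669494628906), (9.631052017211914, 35.18838882446289), 24.398496627807617)
2148
((536.73486328125, 168.42764282226562), (150.211669921875, 189.0742645263672), 11.237528800964355) [[444.64587  246.5159  ]
 [481.49207   61.066616]
 [628.82385   90.339386]
 [591.97766  275.78867 ]]
```

```bash
python3 -m inch '[[-0.045,-0.032,0,0,0,-0.05],[-0.09,-0.064,0,0,0,-0.1],[-0.135,-0.096,0,0,0,-0.16],[-0.18,-0.128,0,0,0,-0.22],[-0.225,-0.16,0,0,0,-0.28],[-0.27,-0.193,0,0,0,-0.34],[-0.315,-0.225,0,0,0,-0.4],[-0.36,-0.257,0,0,0,-0.46],[-0.405,-0.289,0,0,0,-0.517],[-0.449,-0.321,0,0,0,-0.517]]' 0.012 && python3 -m inch '[[0,0,0,0,0,0],[0,0,0,0,0,0]]'
python3 - <<'E'
from h import *
p,d,s=snap('wrist','w1.png'); P=cloud('wrist',d,s); print(viewer.camera_info('wrist')['T_tool_cam'],s)
for b in range(0,384,64): print(P[b+20,10::98].round(3).tolist())
E
```

```text
time_s: 1.35
tcp_pos: [0.5304, 0.1689, 0.2529]
tcp_rot: [-0.098, 0.995, 0.0, -0.0]
ft_force: [0.4, -0.8, 0.3]
width: 0.0119
grasp_force: 0.0
time_s: 1.6
tcp_pos: [0.5294, 0.1707, 0.2528]
tcp_rot: [-0.098, 0.995, 0.0, -0.001]
ft_force: [0.4, 0.3, -0.1]
width: 0.0122
grasp_force: 0.0
[[-1.74360328e-04  9.56767378e-01  2.90854179e-01  7.39834545e-02]
 [ 9.99999906e-01  5.10613002e-05  4.31510134e-04 -1.59226041e-03]
 [ 3.98003427e-04  2.90854227e-01 -9.56767297e-01 -1.20245406e-01]
 [ 0.00000000e+00  0.00000000e+00  0.00000000e+00  1.00000000e+00]] {'time_s': 1.6, 'joint_positions': array([ 2.15245380e-01, -8.24052069e-02,  1.86072143e+00,  5.20421951e-04,
        1.36446353e+00, -1.55138486e+00]), 'joint_velocities': array([ 0.02513691, -0.00768033,  0.00266637, -0.00229694, -0.00204886,
       -0.00034574]), 'tau': array([-9.73238647e-01, -3.24466145e+01, -3.67295694e+01, -4.41246573e-02,
       -1.37566781e-02, -1.31104676e-03]), 'tcp_pos': array([0.52941884, 0.17074633, 0.25275551]), 'tcp_rot': array([-9.77073372e-02,  9.95214981e-01,  1.83428402e-04, -6.19280214e-04]), 'ft_force': 
[... 279 characters left out ...]
385, 0.002]]
[[0.499, -0.091, 0.014], [0.48, 0.004, 0.006], [0.461, 0.105, 0.005], [0.441, 0.206, 0.006], [0.42, 0.308, 0.001], [0.4, 0.411, -0.0]]
[[0.571, -0.101, 0.001], [0.549, 0.007, 0.002], [0.516, 0.121, 0.065], [0.5, 0.214, 0.05], [0.485, 0.328, 0.007], [0.464, 0.434, 0.006]]
[[0.649, -0.102, 0.002], [0.626, 0.012, 0.002], [0.584, 0.13, 0.05], [0.557, 0.224, 0.074], [0.557, 0.353, 0.006], [0.536, 0.469, 0.001]]
[[0.736, -0.103, 0.002], [0.712, 0.019, 0.002], [0.521, 0.151, 0.271], [0.515, 0.184, 0.27], [0.638, 0.379, 0.006], [0.617, 0.504, 0.001]]
[[0.836, -0.104, 0.002], [0.525, 0.13, 0.301], [0.515, 0.155, 0.308], [0.511, 0.178, 0.307], [0.511, 0.205, 0.301], [0.707, 0.541, 0.004]]
```

View pics/w1.png

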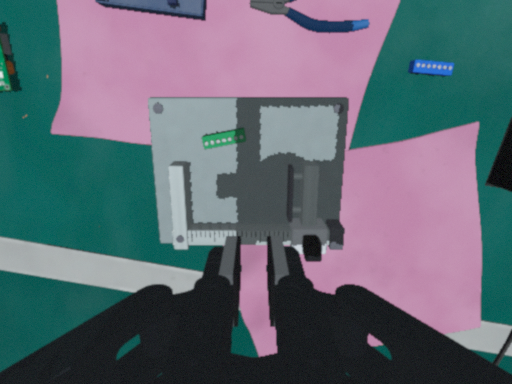

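The wrist view shows the block at (223,139), the fixed jaw at (178,205), the jaw bar at (310,195) with its sprung plate at (293,190), and the thumb rest at (312,248).

```bash
cat >> h.py <<'E'
def gauge(P):
    m=(abs(P[...,2]-.05)<.004)&(abs(P[...,0]-.535)<.15)&(abs(P[...,1]-.17)<.15)
    return cv2.minAreaRect((P[m][:,:2]*1000).astype(np.float32)),m.sum()
def block(P,p):
    h=cv2.cvtColor(p,cv2.COLOR_RGB2HSV)
    m=(h[...,0]>45)&(h[...,0]<85)&(h[...,1]>90)&(P[...,2]>.061)&(P[...,2]<.07)&(abs(P[...,0]-.535)<.12)&(abs(P[...,1]-.17)<.12)
    n,l,st,_=cv2.connectedComponentsWithStats(m.astype(np.uint8)); m=l==1+np.argmax(st[1:,4])
    m=cv2.morphologyEx(m.astype(np.uint8),cv2.MORPH_CLOSE,np.ones((7,7)))>0
    return cv2.minAreaRect((P[m][:,:2]*1000).astype(np.float32)),m
TH=np.deg2rad(11.24); O=np.array([.5524,.1409])
def G(P): return (P[...,:2]-O)@np.array([[np.cos(TH),-np.sin(TH)],[np.sin(TH),np.cos(TH)]])
E
python3 - <<'E'
from h import *
z=np.load('pics/w1.png.npz'); s=dict(tcp_pos=[0.52941884, 0.17074633, 0.25275551],tcp_rot=[-9.77073372e-02,  9.95214981e-01,  1.83428402e-04, -6.19280214e-04])
P=cloud('wrist',z['d'],s); print(gauge(P)); r,m=block(P,z['p']); print(r,m.sum(),P[m][:,2].mean()); 
g=G(P); print('block g',g[m].mean(0))
def rep(n,sel,lo,hi):
    q=sel&(P[...,2]>lo)&(P[...,2]<hi)&(abs(g[...,0])<.12)&(abs(g[...,1]-.03)<.12); a=g[q]
    print(n,len(a),np.percentile(a,[1,99],0).round(4).tolist(),P[q][:,2].mean().round(4))
rep('fixed',(g[...,1]<-.01)&(g[...,0]<.03),.068,.08)
rep('jaw',(g[...,1]>.05)&(g[...,0]<.03)&(g[...,0]>-.03),.0685,.08)
rep('thumb',(g[...,1]>.03)&(g[...,0]>.03),.098,.115)
print(np.hstack([g[190,280:330:2],P[190,280:330:2,2:]]).round(4).tolist())
E
```

```text
(((537.1060791015625, 165.34906005859375), (149.16441345214844, 190.332275390625), 11.206799507141113), np.int64(21075))
((492.81500244140625, 144.9287109375), (28.223203659057617, 68.06593322753906), 51.991241455078125) 553 0.06591573655568787
block g [-0.04843664  0.00461089]
fixed 892 [[-0.0248, -0.0466], [0.0296, -0.0328]] 0.0734
jaw 1103 [[-0.0247, 0.0656], [0.0295, 0.0922]] 0.0729
thumb 334 [[0.0395, 0.0783], [0.0553, 0.0921]] 0.106
[[0.006, 0.059, 0.0493], [0.0061, 0.0611, 0.0488], [0.0061, 0.0632, 0.0487], [0.0056, 0.065, 0.0506], [0.0016, 0.0656, 0.0639], [-0.0005, 0.0667, 0.0711], [0.0001, 0.0688, 0.069], [0.0059, 0.0732, 0.0496], [0.0055, 0.075, 0.051], [0.006, 0.0773, 0.0492], [0.0044, 0.0785, 0.0547], [0.0009, 0.0788, 0.0663], [-0.0017, 0.0793, 0.0751], [-0.0012, 0.0815, 0.0733], [-0.0011, 0.0834, 0.0729], [-0.0014, 0.0851, 0.0741], [-0.0013, 0.087, 0.0738], [-0.0013, 0.0889, 0.0738], [-0.0009, 0.091, 0.0724], [0.0054, 0.0972, 0.0513], [0.0058, 0.0995, 0.0499], [0.0063, 0.1019, 0.0482], [0.006, 0.1037, 0.0494], [0.0062, 0.1059, 0.0485], [0.006, 0.1077, 0.0492]]
```

```bash
sed -i 's/^TH=.*/TH=np.deg2rad(11.22); O=np.array([.55274,.13786])/' h.py
python3 - <<'E'
import re
s=open('h.py').read(); s=s.replace("    return cv2.minAreaRect((P[m][:,:2]*1000).astype(np.float32)),m\n","""    m&=(P[...,2]>.061)&(P[...,2]<.07)
    return cv2.minAreaRect((G(P)[m]*1000).astype(np.float32)),m
"""); s=s.replace("(P[...,2]>.061)&(P[...,2]<.07)&(abs(P[...,0]-.535)<.12)&(abs(P[...,1]-.17)<.12)","(abs(P[...,2]-.065)<.004)&(G(P)[...,0]>-.085)&(G(P)[...,0]<.036)&(abs(G(P)[...,1]-.02)<.06)")
open('h.py','w').write(s)
E
python3 - <<'E'
from h import *
z=np.load('pics/w1.png.npz'); s=dict(tcp_pos=[0.52941884, 0.17074633, 0.25275551],tcp_rot=[-9.77073372e-02,  9.95214981e-01,  1.83428402e-04, -6.19280214e-04])
P=cloud('wrist',z['d'],s); r,m=block(P,z['p']); print(r,m.sum(),G(P)[m].mean(0),np.argwhere(m).min(0),np.argwhere(m).max(0)); print(G(np.array(s['tcp_pos'])))
E
```

```text
((-47.637550354003906, 7.351566314697266), (11.89658260345459, 39.79147720336914), 10.657999992370605) 549 [-0.04787324  0.0074416 ] [129 202] [148 245]
[-0.01647651  0.03679554]
```

```bash
python3 -m inch '[[0.035,-0.018,0,0,0,0],[0.0585,-0.0294,0.03,0,0,0],[0.0585,-0.0294,0.08,0,0,0],[0.0585,-0.0294,0.12,0,0,0],[0.0585,-0.0294,0.15,0,0,0],[0.0585,-0.0294,0.168,0,0,0],[0.0585,-0.0294,0.175,0,0,0],[0.0585,-0.0294,0.177,0,0,0],[0.0585,-0.0294,0.177,0,0,0],[0.0585,-0.0294,0.177,0,0,0]]'
python3 - <<'E'
from h import *
p,d,s=snap('wrist','w2.png'); P=cloud('wrist',d,s);print(G(s['tcp_pos']),s['tcp_pos'],s['ft_force']); r,m=block(P,p);print(r,m.sum())
E
```

```text
time_s: 2.9
tcp_pos: [0.479, 0.1304, 0.0774]
tcp_rot: [-0.098, 0.995, 0.0, 0.001]
ft_force: [-0.3, 0.3, -0.5]
width: 0.0118
grasp_force: 0.0
[-0.07378059  0.00707712] [0.47899251 0.13044587 0.07736918] [-0.28533485  0.31872919 -0.5436906 ]
((-47.628639221191406, 4.961680889129639), (12.976983070373535, 16.46422576904297), 12.885241508483887) 713
```

View pics/w2.png

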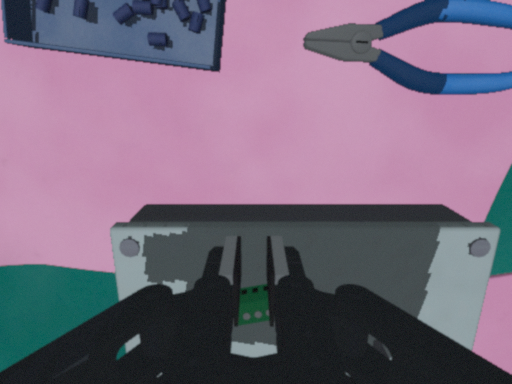

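The block shows between the two fingers at (255,305), so they are in place behind its long side. I'll push it in slowly.

```bash
python3 -m inch '[[-0.003,0,0.0015,0,0,0],[-0.007,0,0.0015,0,0,0],[-0.011,0,0.0015,0,0,0],[-0.015,0,0.0015,0,0,0],[-0.020,0,0.0015,0,0,0],[-0.025,0,0.0015,0,0,0],[-0.030,0,0.0015,0,0,0],[-0.035,0,0.0015,0,0,0],[-0.040,0,0.0015,0,0,0],[-0.045,0,0.0015,0,0,0]]' && python3 -m inch '[[-0.004,0,0,0,0,0],[-0.008,0,0,0,0,0],[-0.012,0,0,0,0,0],[-0.015,0,0,0,0,0],[-0.017,0,0,0,0,0],[-0.017,0,0,0,0,0]]'
python3 - <<'E'
from h import *
p,d,s=snap('wrist','w3.png'); P=cloud('wrist',d,s);print(G(s['tcp_pos']),s['tcp_pos'],s['ft_force']); r,m=block(P,p);print(r,m.sum())
E
```

```text
time_s: 4.2
tcp_pos: [0.5227, 0.1392, 0.0748]
tcp_rot: [-0.098, 0.995, 0.0, 0.0]
ft_force: [0.1, -0.2, -0.5]
width: 0.0115
grasp_force: 0.1
time_s: 4.95
tcp_pos: [0.5391, 0.1425, 0.0748]
tcp_rot: [-0.098, 0.995, -0.0, 0.0]
ft_force: [-0.4, 0.1, -0.7]
width: 0.0121
grasp_force: 0.0
[-0.01245163  0.0071762 ] [0.53913003 0.14247625 0.07482757] [-0.39213138  0.11778188 -0.68714921]
((2.9197473526000977, 5.549958229064941), (16.438283920288086, 13.433265686035156), 0.24120447039604187) 656
```

```bash
python3 -m inch '[[0.004,0,0,0,0,0],[0.012,0,0,0,0,0],[0.02,0,0,0,0,0],[0.02,0,-0.03,0,0,0],[0.02,0.01,-0.08,0,0,0],[0.015,0.03,-0.13,0,0,0],[0.01,0.03,-0.177,0,0,0],[0.01,0.03,-0.177,0,0,0],[0.01,0.03,-0.177,0,0,0]]' 0
python3 - <<'E'
from h import *
p,d,s=snap('wrist','w4.png'); P=cloud('wrist',d,s);print(G(s['tcp_pos']),s['tcp_pos'],s['ft_force'],s['width']); r,m=block(P,p);print(r,m.sum())
E
```

```text
time_s: 6.12
tcp_pos: [0.5227, 0.1698, 0.2512]
tcp_rot: [-0.098, 0.995, -0.0, -0.0]
ft_force: [0.1, 0.5, -0.3]
width: 0.0002
grasp_force: 0.0
[-0.02327719  0.03713662] [0.52268177 0.16975763 0.25122187] [ 0.08959473  0.46360057 -0.34287587] 0.00024909860570526704
((4.514096260070801, 5.763298034667969), (12.0397310256958, 39.201934814453125), 0.6882632374763489) 488
```

View pics/w4.png

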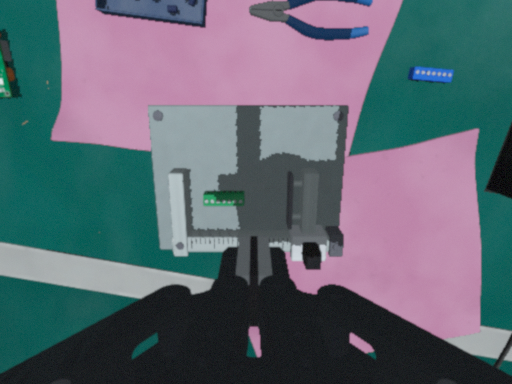

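The block now sits square between the jaws at gauge (4.5, 5.8) mm, pixels (223,199). Next is the far side of the thumb rest.

```bash
python3 -m inch '[[-0.025,0.03,0,0,0,0],[-0.05,0.06,0,0,0,0],[-0.0713,0.081,0,0,0,0],[-0.0713,0.081,0.04,0,0,0],[-0.0713,0.081,0.08,0,0,0],[-0.0713,0.081,0.11,0,0,0],[-0.0713,0.081,0.13,0,0,0],[-0.0713,0.081,0.139,0,0,0],[-0.0713,0.081,0.139,0,0,0],[-0.0713,0.081,0.139,0,0,0]]' && python3 -m inch '[[0,-0.004,0,0,0,0],[0,-0.007,0,0,0,0],[0,-0.007,0,0,0,0]]'
python3 - <<'E'
from h import *
p,d,s=snap('wrist','w5.png'); P=cloud('wrist',d,s);print(G(s['tcp_pos']),s['tcp_pos'],s['ft_force'])
E
```

```text
time_s: 7.42
tcp_pos: [0.5784, 0.2636, 0.1144]
tcp_rot: [-0.098, 0.995, 0.0, 0.001]
ft_force: [-0.1, -0.4, 0.9]
width: 0.0002
grasp_force: 0.0
time_s: 7.8
tcp_pos: [0.5792, 0.2563, 0.1134]
tcp_rot: [-0.098, 0.995, 0.0, 0.0]
ft_force: [0.5, -0.0, 0.1]
width: -0.0004
grasp_force: 0.1
[0.04898088 0.11099985] [0.57918673 0.25626889 0.11337958] [ 0.49405691 -0.02514041  0.10318779]
```

View pics/w5.png

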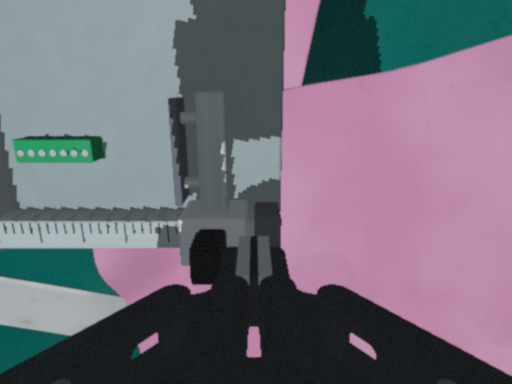

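The closed fingers stand just right of the thumb rest at (208,255). The sprung plate is at (180,150) and the block at (55,150). I'll push gently, well short of contact.

```bash
python3 -m inch '[[0,-0.002,0,0,0,0],[0,-0.004,0,0,0,0],[0,-0.006,0,0,0,0],[0,-0.009,0,0,0,0],[0,-0.012,0,0,0,0],[0,-0.016,0,0,0,0],[0,-0.02,0,0,0,0],[0,-0.024,0,0,0,0],[0,-0.028,0,0,0,0],[0,-0.032,0,0,0,0]]' && python3 -m inch '[[0,-0.001,0,0,0,0],[0,-0.001,0,0,0,0]]'
cat > m.py <<'E'
from h import *
import sys
p,d,s=snap('wrist',sys.argv[1]); P=cloud('wrist',d,s);g=G(P);z=P[...,2]
t=G(s['tcp_pos']);print('tcp',t,s['tcp_pos'][2],'F gauge',G(s['ft_force']+np.r_[O,0]))
r,m=block(P,p);print('block',r,m.sum())
q=(z>.070)&(z<.078)&(g[...,0]>-.02)&(g[...,0]<.025)
for lo in(-.018,-.006,.006,.018):
    w=q&(abs(g[...,0]-lo)<.003); h,e=np.histogram(g[w][:,1],np.arange(-.05,.11,.002)); print(lo,[(round(e[i]*1000),int(h[i])) for i in np.nonzero(h>2)[0]])
q=(z>.104)&(z<.112)&(abs(g[...,0]-.048)<.012)&(g[...,1]<t[1]-.005); print('thumb',q.sum(),np.percentile(g[q],[2,98],0))
E
python3 m.py w6.png
```

```text
time_s: 9.1
tcp_pos: [0.5848, 0.2268, 0.1131]
tcp_rot: [-0.098, 0.995, 0.002, 0.0]
ft_force: [-1.2, 7.1, 1.6]
width: -0.0002
grasp_force: 3.6
time_s: 9.35
tcp_pos: [0.5851, 0.2257, 0.1131]
tcp_rot: [-0.098, 0.995, 0.002, 0.0]
ft_force: [-1.7, 5.8, 1.6]
width: -0.0001
grasp_force: 3.1
tcp [0.04880782 0.07983846] 0.11311530197569741 F gauge [-0.51217499  5.97525949]
block ((4.737122058868408, 6.135381698608398), (12.095296859741211, 40.54277038574219), 0.15414075553417206) 1848
-0.018 [(-40, 37), (-38, 40), (-36, 53), (-34, 45), (-32, 75), (-30, 36), (36, 4), (38, 41), (40, 41), (50, 24), (52, 46), (54, 47), (56, 46), (58, 54), (60, 47), (62, 45), (64, 30)]
-0.006 [(-44, 8), (-42, 45), (-40, 64), (-38, 48), (-36, 61), (-34, 49), (-32, 79), (-30, 50), (38, 45), (40, 44), (50, 25), (52, 57), (54, 52), (56, 51), (58, 55), (60, 57), (62, 55), (64, 26)]
0.006 [(-44, 26), (-42, 54), (-40, 48), (-38, 53), (-36, 52), (-34, 48), (-32, 68), (-30, 45), (36, 3), (38, 43), (40, 46), (50, 22), (52, 50), (54, 49), (56, 49), (58, 52), (60, 52), (62, 50), (64, 30)]
0.018 [(-44, 28), (-42, 50), (-40, 44), (-38, 47), (-36, 49), (-34, 47), (-32, 73), (-30, 35), (38, 41), (40, 43), (50, 21), (52, 47), (54, 48), (56, 48), (58, 45), (60, 49), (62, 46), (64, 23)]
thumb 1223 [[0.03785653 0.05147239]
 [0.05488002 0.07380145]]
```

```bash
python3 -m inch '[[0,-0.003,0,0,0,0],[0,-0.006,0,0,0,0],[0,-0.009,0,0,0,0],[0,-0.011,0,0,0,0],[0,-0.013,0,0,0,0],[0,-0.015,0,0,0,0],[0,-0.017,0,0,0,0],[0,-0.019,0,0,0,0],[0,-0.021,0,0,0,0],[0,-0.023,0,0,0,0]]' && python3 -m inch '[[0,-0.001,0,0,0,0],[0,-0.002,0,0,0,0],[0,-0.002,0,0,0,0]]' 
python3 m.py w7.png
```

```text
time_s: 10.65
tcp_pos: [0.5895, 0.2034, 0.1131]
tcp_rot: [-0.098, 0.995, 0.002, 0.0]
ft_force: [-1.1, 7.3, 1.2]
width: -0.0001
grasp_force: 3.6
time_s: 11.02
tcp_pos: [0.5899, 0.2013, 0.1131]
tcp_rot: [-0.098, 0.995, 0.002, 0.0]
ft_force: [-1.5, 7.3, 1.9]
width: 0.0003
grasp_force: 3.4
tcp [0.04880604 0.05498298] 0.11311577222101882 F gauge [-0.08457588  7.48172489]
block ((4.702249050140381, -7.843904495239258), (38.82067108154297, 12.121269226074219), 89.96361541748047) 1758
-0.018 [(-44, 28), (-42, 48), (-40, 44), (-38, 54), (-36, 42), (-34, 50), (-32, 59), (-30, 36), (12, 14), (14, 49), (16, 23), (26, 40), (28, 48), (30, 48), (32, 45), (34, 48), (36, 49), (38, 46), (40, 9)]
-0.006 [(-44, 34), (-42, 51), (-40, 59), (-38, 55), (-36, 49), (-34, 58), (-32, 71), (-30, 34), (12, 20), (14, 47), (16, 30), (26, 43), (28, 54), (30, 56), (32, 53), (34, 52), (36, 55), (38, 60)]
0.006 [(-44, 28), (-42, 54), (-40, 51), (-38, 48), (-36, 53), (-34, 50), (-32, 68), (-30, 36), (12, 19), (14, 49), (16, 28), (26, 42), (28, 54), (30, 47), (32, 51), (34, 48), (36, 51), (38, 56), (40, 4)]
0.018 [(-44, 28), (-42, 51), (-40, 45), (-38, 49), (-36, 44), (-34, 47), (-32, 72), (-30, 22), (12, 17), (14, 41), (16, 28), (26, 46), (28, 46), (30, 48), (32, 46), (34, 48), (36, 47), (38, 45)]
thumb 1221 [[0.03785961 0.02662605]
 [0.05483581 0.04882985]]
```

View pics/w7.png

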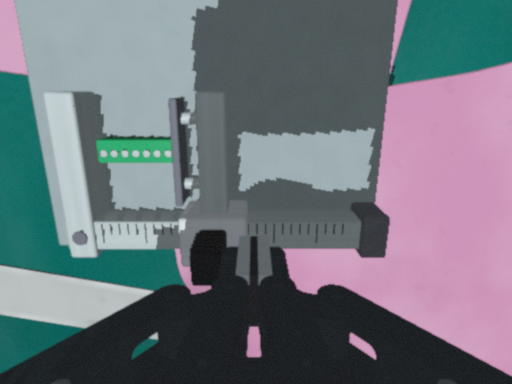

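The block at (135,150) touches the sprung plate, square to it, and is about 2 mm short of the fixed jaw. Pushing on 6 mm should press the face in about 4 mm.

```bash
python3 -m inch '[[0,-0.001,0,0,0,0],[0,-0.002,0,0,0,0],[0,-0.003,0,0,0,0],[0,-0.004,0,0,0,0],[0,-0.005,0,0,0,0],[0,-0.006,0,0,0,0],[0,-0.006,0,0,0,0]]'
python3 m.py w8.png
```

```text
time_s: 11.95
tcp_pos: [0.591, 0.1956, 0.1131]
tcp_rot: [-0.098, 0.995, 0.002, 0.0]
ft_force: [-2.1, 6.9, 0.7]
width: -0.0
grasp_force: 3.8
tcp [0.04879861 0.04922027] 0.11313130953395571 F gauge [-0.69942622  7.20774465]
block ((4.660478591918945, -10.794300079345703), (39.16507339477539, 12.186933517456055), 89.850830078125) 1757
-0.018 [(-44, 32), (-42, 45), (-40, 47), (-38, 46), (-36, 54), (-34, 47), (-32, 69), (-30, 22), (10, 32), (12, 46), (14, 8), (20, 31), (22, 47), (24, 45), (26, 50), (28, 47), (30, 45), (32, 51), (34, 15)]
-0.006 [(-44, 35), (-42, 50), (-40, 52), (-38, 58), (-36, 55), (-34, 51), (-32, 73), (-30, 28), (10, 37), (12, 52), (14, 10), (20, 37), (22, 50), (24, 55), (26, 52), (28, 57), (30, 54), (32, 51), (34, 25)]
0.006 [(-44, 29), (-42, 48), (-40, 51), (-38, 50), (-36, 49), (-34, 45), (-32, 64), (-30, 31), (10, 39), (12, 48), (14, 7), (20, 36), (22, 50), (24, 45), (26, 49), (28, 52), (30, 54), (32, 50), (34, 13)]
0.018 [(-44, 28), (-42, 51), (-40, 45), (-38, 45), (-36, 51), (-34, 45), (-32, 66), (-30, 24), (10, 35), (12, 46), (14, 8), (20, 33), (22, 46), (24, 48), (26, 46), (28, 45), (30, 48), (32, 47), (34, 21)]
thumb 1214 [[0.03778354 0.02092783]
 [0.0549568  0.04323554]]
```

The plate-to-bar clearance went from 9 to about 6 mm, so the face is pressed in about 3 mm, and the block is against the fixed jaw. I'll back off now.

```bash
python3 -m inch '[[0,0.003,0,0,0,0],[0,0.01,0,0,0,0],[0,0.02,0,0,0,0],[0,0.025,-0.03,0,0,0],[0.03,0.01,-0.07,0,0,0],[0.04,0,-0.07,0,0,0],[0.04,0,-0.07,0,0,0],[0.04,0,-0.07,0,0,0]]'
python3 m.py w9.png
```

```text
time_s: 13.0
tcp_pos: [0.5516, 0.1859, 0.1813]
tcp_rot: [-0.098, 0.995, -0.0, -0.001]
ft_force: [0.7, 1.1, 0.2]
width: -0.0002
grasp_force: 0.0
tcp [0.00825761 0.04734776] 0.18125974187203145 F gauge [0.92562182 0.95306254]
block ((4.418966770172119, -10.57529067993164), (39.435699462890625, 11.805248260498047), 89.83185577392578) 827
-0.018 [(-44, 15), (-42, 18), (-40, 23), (-38, 16), (-36, 22), (-34, 17), (-32, 26), (-30, 11), (10, 14), (12, 20), (20, 13), (22, 21), (24, 22), (26, 20), (28, 20), (30, 16), (32, 21), (34, 6)]
-0.006 [(-44, 16), (-42, 24), (-40, 25), (-38, 21), (-36, 26), (-34, 23), (-32, 25), (-30, 14), (10, 18), (12, 23), (20, 12), (22, 21), (24, 25), (26, 26), (28, 26), (30, 25), (32, 20), (34, 7)]
0.006 [(-44, 13), (-42, 20), (-40, 22), (-38, 24), (-36, 26), (-34, 26), (-32, 23), (-30, 13), (10, 16), (12, 18), (14, 5), (20, 15), (22, 24), (24, 18), (26, 21), (28, 25), (30, 25), (32, 25), (34, 6)]
0.018 [(-44, 16), (-42, 19), (-40, 22), (-38, 25), (-36, 22), (-34, 22), (-32, 22), (-30, 12), (10, 12), (12, 22), (20, 17), (22, 21), (24, 24), (26, 23), (28, 18), (30, 22), (32, 24), (34, 9)]
thumb 76 [[0.0403906  0.02034991]
 [0.05232352 0.02386006]]
```

View pics/w9.png

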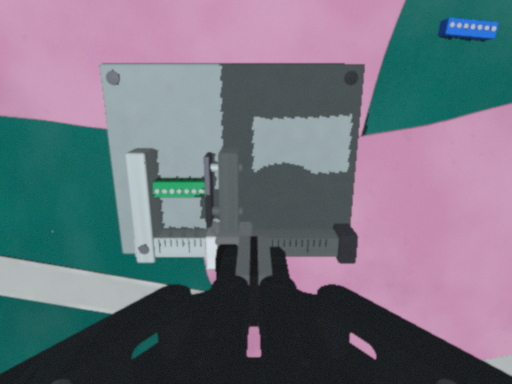

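The block at (180,188) is held square between the fixed jaw and the sprung plate at (209,188). The plate stands partly in, and the robot is clear.

```bash
python3 -c "
from bench import ticket; print(ticket.sign_off())"
```

```text
the job is handed in; nothing more can be done
None
```

The gauge is closed on the green block and the job is handed in after about 13 s of robot time: the last wrist picture shows the block square against the fixed jaw, the sprung face pressed in by about 3 mm and the robot clear, but the sign-off returned no verdict.

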